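# Seat the cradle plate on its locating pins

### The arm

A 7-joint arm with a two-finger parallel gripper is mounted at the origin on the work surface. World frame = base frame: x ahead of the robot, y to its left, z up, the work surface at z = 0. Lengths are in m, angles in rad, forces in N, time in s.
With the tool pointing down it reaches from about 0.4 to 0.875 m from the base axis. Payload 4.4 kg.
Tool frame: the origin (TCP) lies midway between the tips of the shut fingers; the grasp point (between the pads) lies 19 mm behind it; z points along the fingers, y is the line along which they close (so a half turn about z gives the same grasp; the last joint's range is limited). The gripper opens to 85 mm and grips with 20 to 120 N. Pads are 22 mm wide; open, the fingers measure 114 mm over their backs; the gripper's body (76 mm by 85 mm) begins 54 mm behind the grasp point. The pads swing forward as they close: fully open they stand 13 mm farther back than shut.
Start: joints at [1.227, 0.628, 0.038, 1.517, -0.027, 0.996, -0.02], TCP at [0.178, -0.625, 0.231] pointing down, gripper open.
Joint ranges: [-3.06, 3.06], [-0.37, 2.12], [-1.25, 1.32], [0.18, 2.47], [-1.1, 4.24], [0.23, 1.98], [-2.94, 2.94]. Speed limits (rad/s): [2.57, 2.57, 3.14, 3.14, 3.14, 3.14, 3.14].

### API

Orientations are given as a unit quaternion [x, y, z, w].
In Python, from workcell import get_obs, get_image, camera_info, sign_off, outline_of, spot_point gives the robot as it stands.
- The arm moves only by the tool play_rows, never from a script. Its arguments are lists of equal length, an entry for each row: "hand": the opening, from 0 (shut) to 1 (fully open); "delta_pos": the shift along the tool's x, y, z in m, a list of three; "turn": the turn about the tool's z in degrees. In form: {"hand": [hand, ...], "delta_pos": [[tx, ty, tz], ...], "turn": [turn, ...]}. A call has exactly 5 rows; each row shifts and turns the commanded pose from where the row before left it, along the tool's axes as they then stand; what a row does not reach is not made up. A row lasts 1/8 s, in which the tool goes at most 62.5 mm and 10.7 degrees, less where a joint would pass 70% of its speed; a pose out of reach is approached as far as the arm can. A call is refused whole if a number of a shift passes 0.0625 or a number of a turn 10.7, either way. A call with a gripper value outside its range is refused whole. The fingers move at their own pace and stop on an object; "newtons" is the grip in N (left out, the last holds). Time passes only in rows, so rows that do not move let the fingers close, or fill a call up. It gives the time, the measured TCP pose, the force, the opening and the grip force at its end, in the units of the state.
- get_obs(): the state, without advancing time (a new reading comes with each control period).
- get_image(name): name is "scene" or "top"; returns the picture (420x560x3 uint8, red, green, blue); there is no depth.
- camera_info(name): a dict with "camera_matrix" (3x3 intrinsics, pixels), "rvec" (rotation vector, rad) and "tvec" (3), from world to camera coordinates, as OpenCV has them. Camera axes: x right, y down, z forward; pixel columns grow to the right and rows downward; lengths in m; the calibration is good to about 2 mm. A picture is of the moment at which its call begins. camera_info takes no time and is no camera call.
- sign_off(): hands the job in; it is judged then, once.
Trained networks look in the newest picture that a camera, given by its name, has taken for a name from the list of things; names that differ only in an ending like _2 or _b are one class to them, and where a whole thing is asked for, a point or a joint stands for the part that bears it (a point fixed in the world has none). Each returns a list of dicts, best first, with "score" (0 to 1); they miss things now and then, are a little off and sometimes report something else, mostly with a low value. They report only what shows in the picture. A call takes as long as a camera call. They do not tell look-alikes from the thing itself.
- outline_of(query, camera): "pixels" (420x560 bool, what is visible of it) and "extent" ([left, top, right, bottom] in pixels, round what is visible of it).
- spot_point(query, camera): "at" ([column, row] in pixels: a listed point, or the origin of a listed thing).
The state is a dict: "t": time; "joint_pos": joint angles; "qvel": joint speeds; "joint_efforts": joint torques, N m; "ee_pos": TCP position; "ee_rot": TCP orientation; "ft_force": force on the tool from outside, world axes, zero at the start; "ft_torque": the same for the moment, N m; "grip_width": finger opening in m; "finger_force": force on a finger pad.
Only numpy, scipy, OpenCV 4.12 (cv2) and the standard library are available. Lean on these libraries where they do the work, as an engineer would, in place of code of your own. Each camera call takes 0.05 s, during which the arm holds its last target. There are 200 camera calls.

### The job

The aluminium plate that carries the pot cradle lies askew and to the left on the two locating pins of its fixture. With the fingertips, nudge it sideways, using the fence on the fixture's far edge (away from the robot) as a guide, until both its holes drop over the pins and it lies flat on the fixture. Push it only: do not lift it, do not touch the cork-lined cradle on it, and leave the pots, jars and tools around it where they are.

Things in the scene. Friction and masses are not known exactly. Their poses are not given: they have to be found in the camera images.
- fixture: The fixed locating base, a grey block. Origin on the table, 20 mm below its top. Own x points away from the robot, y left, z up; its yaw varies by up to 0.3 rad. The top spans x -52 to +61 mm, y -90 to +90 mm. Two pins stand on it at x = -40 mm, y = +55 and -55 mm.
- fence (a point): Middle of the foot of the steel fence, on its face that looks to the robot (fixture x = +61 mm, at the height of the block's top). The fence runs 180 mm along fixture y at the block's far edge, 12 mm thick and 12 mm higher than the block's top. A plate pushed against it is 1 mm beyond its seat in fixture x; the holes' play allows that.
- pin_left (a point): Foot centre of the left pin (fixture y = +55 mm), at the height of the block's top. Both pins stand 7 mm up from there, 8 mm in diameter, narrowing to 4.4 mm at their tips
- pin_right (a point): Foot centre of the right pin (fixture y = -55 mm), at the height of the block's top
- plate: Loose aluminium plate, 120 mm (own x, away from the robot) by 230 mm (own y, left) by 8 mm, 0.4 to 0.65 kg with its cradle. Origin: centre of its underside. At the start it lies on both pin tips and, with its far edge, on the block, sloping about 0.08 rad down away from the robot; shifted 24 to 46 mm left (fixture y) and 13 to 19 mm towards the robot from its seat, turned up to 0.07 rad.
- hole_left (a point): Centre of the left through hole (plate x = -40, y = +55 mm) at the plate's underside. Both holes are 12 mm wide, 2 mm of play around a pin. When both are over their pins the near side drops: the plate lies flat on the block, origin 20 mm above the table and above the fixture's own origin.
- hole_right (a point): Centre of the right through hole (plate x = -40, y = -55 mm) at the plate's underside. The plate slides under a sideways push of about 1 to 5 N; the fence, or the pins in the holes, then stop it. Seated, it overhangs the block by 25 mm at its left and right ends, by 8 mm at the edge nearest the robot.
- cradle: the wooden cork-lined cradle (two V-shaped saddles) fixed on top of the plate, 84 mm by 70 mm, top about 39 mm above the plate; its origin is on the plate's top, 12 mm beyond the plate's centre in plate x. Not to be touched
- jug: bystander: closed blue glazed jug with a handle, 92 mm across (the handle reaches 76 mm from its axis), 125 mm tall, standing to the right of the fixture. Origin at the centre of its underside
- jar: bystander: closed glass jar, 52 mm across, 62 mm tall, standing behind the fence. Origin at the centre of its underside
- cork: bystander: flat cork disc, 60 mm across, 18 mm tall, lying near the fixture's near right corner. Origin at the centre of its underside
- brush: bystander: wooden paint brush, 170 mm long, 9 mm thick, lying on the table to the left, well clear of the fixture
- vase: bystander: small blue vase, 90 mm across, 120 mm tall, standing behind the left end of the fence. Origin at the centre of its underside
Things that resemble listed ones, but are neither listed nor needed, are in the scene too. Of the things that look like the fixture, take the one that is nearest to the robot's base at the start.

How it is judged:
By the outcome, as a careful person would: the job done as asked, in the order asked, and still so for the second after the job is handed in, with the robot touching nothing.
It also fails if it takes over 54 s, if anything falls off the work surface, if the arm or the gripper's body presses on something with over 40 N, if the wrist force passes 120 N, or if a joint passes its speed limit or range.

## Working session

There is one attempt and no reset: what is moved stays moved. The work goes in short steps, Python scripts to look and compute and a tool call to move; the robot and the scene stay as the last step left them, time stands still between calls to the robot, and variables do not carry over. Pictures are saved under pics/ and viewed, at most 10 in all, crops included, and the job is handed in when it is done.

Besides the shell and the picture viewer there is one more tool, called by a JSON object that holds its "method" and its "body", one argument or row to a line. play_rows: Moves the arm, as the interface text tells. Its arguments: {"type":"object","properties":{"hand":{"type":"array","items":{"type":"number"}},"delta_pos":{"type":"array","items":{"type":"array","items":{"type":"number"}}},"turn":{"type":"array","items":{"type":"number"}},"newtons":{"type":"number"}},"required":["hand","delta_pos","turn"]}

```bash
mkdir -p pics; cat > h.py <<'E'
import numpy as np, cv2
from workcell import *
def cam(n):
    c=camera_info(n); return np.array(c["camera_matrix"],float),np.array(c["rvec"],float),np.array(c["tvec"],float)
def ray(n,px,z):
    K,r,t=cam(n); R=cv2.Rodrigues(r)[0]; t=t.ravel()
    d=R.T@np.linalg.inv(K)@np.array([px[0],px[1],1.]); o=-R.T@t
    return o+d*(z-o[2])/d[2]
def proj(n,P):
    K,r,t=cam(n); return cv2.projectPoints(np.atleast_2d(np.array(P,float)),r,t,K,None)[0].reshape(-1,2)
def save(n,f,crop=None,s=1):
    im=get_image(n)[:,:,::-1].copy()
    if crop: im=im[crop[1]:crop[3],crop[0]:crop[2]]
    im=cv2.resize(im,None,fx=s,fy=s,interpolation=cv2.INTER_CUBIC); cv2.imwrite("pics/"+f,im)
E
python3 - <<'E'
from h import *
save("scene","s0.png"); save("top","t0.png")
for n in ("scene","top"):
  K,r,t=cam(n);R=cv2.Rodrigues(r)[0];print(n,(-R.T@t.ravel()).round(3))
Z=dict(fixture=0,fence=.02,pin_left=.02,pin_right=.02,plate=.025,hole_left=.027,hole_right=.027,cradle=.033,jug=0,jar=0,cork=0,vase=0)
for q,z in Z.items():
  for n in ("top","scene"):
    for d in spot_point(q,n)[:4]: print(q,n,round(d["score"],2),np.round(d["at"],1),ray(n,d["at"],z)[:2].round(4))
print(get_obs())
E
```

```text
scene [1.351 0.049 0.631]
top [0.361 0.027 1.355]
fixture top 0.91 [123.1 198.6] [0.5958 0.4395]
fixture scene 0.92 [216.6 242.9] [ 0.5817 -0.0862]
fixture scene 0.66 [454.4 247.6] [0.6037 0.4431]
fence top 0.7 [123.8 173.3] [0.6585 0.4334]
fence top 0.66 [325.1 181.6] [ 0.6268 -0.0844]
fence scene 0.68 [457.9 259.6] [0.6658 0.4248]
fence scene 0.56 [212.  249.2] [ 0.6273 -0.0896]
fence scene 0.37 [246.6 214.9] [ 0.5017 -0.0212]
pin_left top 0.93 [ 96.5 203.9] [0.5798 0.5014]
pin_left top 0.68 [343.4 221.6] [ 0.523  -0.1275]
pin_left scene 0.74 [478.7 228.9] [0.5627 0.5072]
pin_right top 0.65 [138.9 211.6] [0.5579 0.392 ]
pin_right scene 0.87 [427.6 228.6] [0.5603 0.3928]
plate top 0.94 [320.2 206.6] [ 0.5616 -0.0697]
plate scene 0.56 [224.3 224. ] [ 0.5439 -0.0703]
hole_left scene 0.91 [248.9 212.4] [ 0.5013 -0.0155]
hole_left scene 0.63 [413.9 195.2] [0.4326 0.3942]
hole_left scene 0.58 [300.2 274.8] [0.7154 0.0958]
hole_right top 0.95 [341.5 222.3] [ 0.5204 -0.1219]
hole_right top 0.7 [251.4 159.8] [0.686  0.1033]
hole_right scene 0.62 [204.  221.9] [ 0.5379 -0.1178]
hole_right sc
[... 710 characters left out ...]
os': array([ 1.227189  ,  0.62842074,  0.03851385,  1.51742753, -0.02699713,
        0.99628889, -0.02000471]), 'qvel': array([ 0.00066579,  0.00051343, -0.00364191, -0.00048613,  0.00035531,
        0.00082329,  0.00032785]), 'joint_efforts': array([-9.19064878e-04, -5.63268507e+01,  1.22502275e+00, -1.93772417e+01,
        1.08053192e-02,  1.98870715e-03,  2.48555506e-05]), 'ee_pos': array([ 0.17827779, -0.62507389,  0.2312914 ]), 'ee_rot': array([ 9.90371156e-01,  1.38437617e-01,  1.00151085e-05, -1.46901833e-05]), 'ft_force': array([ 0.77399754,  0.30767504, -0.8485804 ]), 'ft_torque': array([-0.00529426,  0.01747413, -0.02245313]), 'finger_force': 0.0, 'grip_width': 0.08537491731828892}
```

View pics/s0.png

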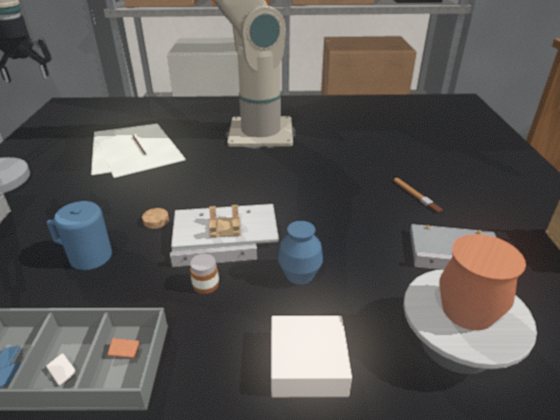

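View pics/t0.png

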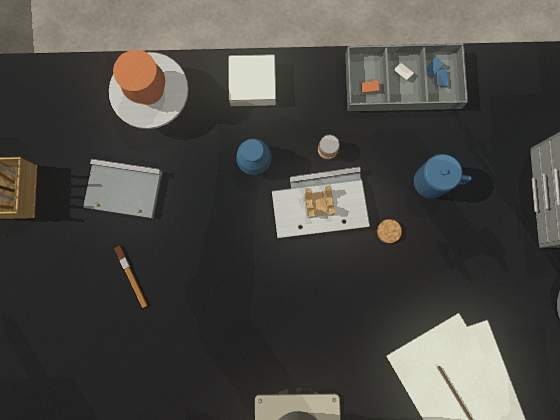

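The top picture shows two fixture candidates: an empty block at (123,195), about 0.74 m from the base, and one under the plate at (325,190), about 0.58 m away. The nearer one carries the plate and cradle, so I choose that. Its holes are at about (300,227) and (344,222), and its fence runs (290,180) to (361,170). I'll check it in a close crop.

```bash
python3 - <<'E'
from h import *
save("top","t1.png",(260,150,390,250),6)
m=outline_of("plate","top")[0]; print(m["score"],m["extent"],m["pixels"].sum())
ys,xs=np.nonzero(m["pixels"]); r=cv2.minAreaRect(np.c_[xs,ys].astype(np.float32)); b=cv2.boxPoints(r)
print(r); 
for p in b: print(p.round(1),ray("top",p,.032)[:2].round(4))
f=outline_of("fence","top")
for m in f[:3]: print("fence",m["score"],m["extent"])
for px in [(290.5,180),(361,170)]: print(ray("top",px,.032)[:2].round(4))
E
```

```text
0.78 [271.5, 181.0, 373.0, 239.8] 4258
((319.9364929199219, 208.91131591796875), (47.34606170654297, 91.9756851196289), 82.99872589111328)
[271.4 191. ] [0.6027 0.053 ]
[362.7 179.8] [ 0.6272 -0.1786]
[368.5 226.8] [ 0.5073 -0.1881]
[277.2 238. ] [0.4832 0.0404]
fence 0.72 [85.6, 161.3, 161.7, 217.4]
fence 0.64 [289.9, 167.0, 361.6, 187.6]
[0.6302 0.0042]
[ 0.6527 -0.1753]
```

View pics/t1.png

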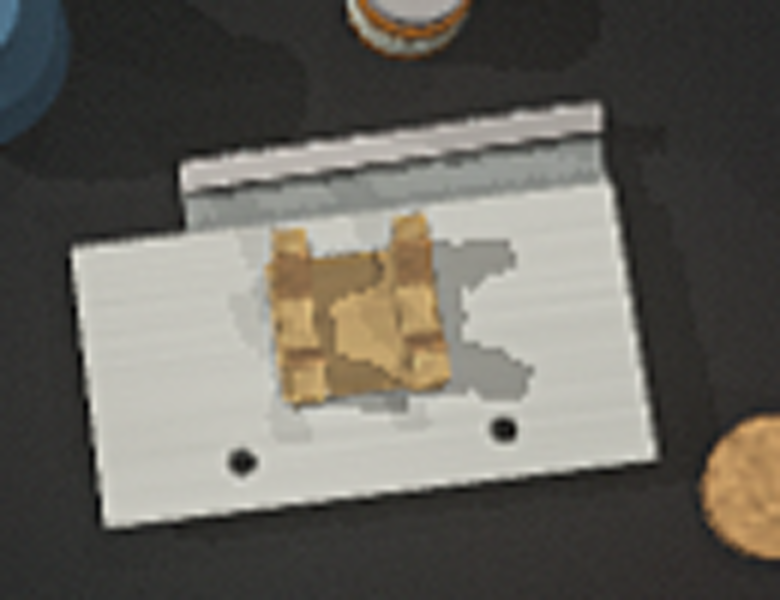

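The crop confirms it. The plate's corners in the crop are (72,245), (610,183), (657,460) and (104,527), with holes at (242,461) and (504,430). The fence's near top edge runs (184,192) to (603,134), with the cradle mid-plate and the cork clear at lower right.

```bash
cat >> h.py <<'E'
def P(u,v,z,o=(260,150),s=6): return ray("top",(o[0]+(u+.5)/s-.5,o[1]+(v+.5)/s-.5),z)[:2]
def fix(fl,fr):
    a,b=np.array(fl),np.array(fr); y=(a-b)/np.linalg.norm(a-b); x=np.array([y[1],-y[0]])
    return (a+b)/2-.061*x,x,y
E
python3 - <<'E'
from h import *
a,b=P(184,192,.032),P(603,134,.032); print("fence len",np.linalg.norm(a-b))
o,x,y=fix(a,b); print("fixture",o,"yaw",np.arctan2(x[1],x[0]))
c=[P(72,245,.028),P(610,183,.028),P(657,460,.038),P(104,527,.038)]
for q in c: print(q.round(4), np.array([(q-o)@x,(q-o)@y]).round(4))
m=np.mean(c,0);print("plate",m,[(m-o)@x,(m-o)@y]); d=c[0]-c[1];e=c[3]-c[2]; 
for w in(d,e): print("rel yaw",np.arctan2(-w@x,w@y), np.linalg.norm(w))
for q in(P(242,461,.036),P(504,430,.036)): print("hole",q,[(q-o)@x,(q-o)@y])
E
```

```text
fence len 0.17900931776866993
fixture [ 0.57639558 -0.09134429] yaw 0.1210453157923476
[0.605  0.0527] [0.0458 0.1395]
[ 0.6274 -0.1755] [ 0.0404 -0.0897]
[ 0.508  -0.1888] [-0.0796 -0.0884]
[0.4841 0.041 ] [-0.0756  0.1425]
plate [ 0.55613366 -0.06766982] [np.float64(-0.017254973630458966), np.float64(0.025947871867360677)]
rel yaw -0.02324440288371328 0.22929352218068955
rel yaw -0.017493602592964248 0.2309716767089433
hole [ 0.51086602 -0.0168782 ] [np.float64(-0.05605830424794852), np.float64(0.08183391591690466)]
hole [ 0.52191268 -0.12612778] [np.float64(-0.058284351594414384), np.float64(-0.02795016549532273)]
```

{"method": "play_rows", "body": {
  "hand": [1,1,1,1,1],
  "delta_pos": [
    [0,0,0],
    [0.035,-0.05,0],
    [0.035,-0.05,0],
    [0.035,-0.05,0],
    [0.035,-0.05,0]
  ],
  "turn": [9,0,0,0,0]
}}

```text
t: 2.08
ee_pos: [0.2942, -0.408, 0.2316]
ee_rot: [0.998, 0.06, 0.0, 0.0]
ft_force: [0.6, -0.1, 0.1]
grip_width: 0.0854
finger_force: 0.0
```

{"method": "play_rows", "body": {
  "hand": [1,1,1,1,1],
  "delta_pos": [
    [0.035,-0.05,0],
    [0.035,-0.05,0],
    [0.035,-0.05,0],
    [0.035,-0.05,0],
    [0.035,-0.05,0]
  ],
  "turn": [0,0,0,0,0]
}}

```text
t: 2.7
ee_pos: [0.4379, -0.1388, 0.2317]
ee_rot: [0.998, 0.06, 0.001, 0.0]
ft_force: [1.2, -0.3, 0.4]
grip_width: 0.0857
finger_force: 0.0
```

```bash
cat >> h.py <<'E'
O=np.array([.5764,-.0913]);X=np.array([np.cos(.121),np.sin(.121)]);Y=np.array([-X[1],X[0]])
def st():
    s=get_obs();p=s["ee_pos"];q=s["ee_rot"];d=p[:2]-O
    print("t",s["t"],"fix xy",(d@X).round(4),(d@Y).round(4),"z",p[2].round(4),"toolx yaw-.121:",round(2*np.arctan2(q[1],q[0])-.121,4),"F fix",(s["ft_force"][:2]@X).round(1),(s["ft_force"][:2]@Y).round(1),s["ft_force"][2].round(1))
E
python3 -c "from h import *;st()"
```

```text
t 2.7 fix xy -0.1433 -0.0304 z 0.2317 toolx yaw-.121: -0.0006 F fix 1.1 -0.4 0.4
```

{"method": "play_rows", "body": {
  "hand": [1,1,1,1,1],
  "delta_pos": [
    [0.03,-0.052,0],
    [0,0,0.06],
    [0,0,0.06],
    [0,0,0.06],
    [0,0,0.03]
  ],
  "turn": [0,0,0,0,0]
}}

```text
t: 3.32
ee_pos: [0.4595, -0.0849, 0.0197]
ee_rot: [0.998, 0.06, -0.003, -0.001]
ft_force: [16.1, -2.0, -3.6]
grip_width: 0.0852
finger_force: 0.0
```

{"method": "play_rows", "body": {
  "hand": [1,1,1,1,1],
  "delta_pos": [
    [0,0,0.009],
    [0,0,0],
    [0,0,0],
    [0,0,0],
    [0,0,0]
  ],
  "turn": [0,0,0,0,0]
}}

```text
t: 3.95
ee_pos: [0.4614, -0.0854, 0.0146]
ee_rot: [0.998, 0.06, -0.001, 0.0]
ft_force: [0.0, -0.5, 0.2]
grip_width: 0.0858
finger_force: 0.0
```

```bash
python3 -c "
from h import *
st();save('scene','s1.png',(130,130,310,280),4)"
```

```text
t 3.95 fix xy -0.1134 0.0197 z 0.0146 toolx yaw-.121: -0.0001 F fix -0.0 -0.5 0.2
```

View pics/s1.png

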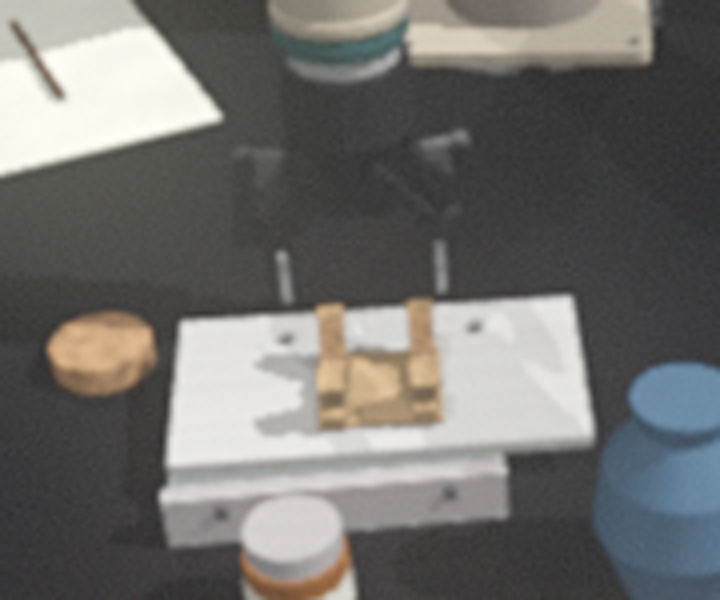

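The fingers stand open just behind the plate's near edge, pads at (285,275) and (440,265) in the crop, clear of the cork at (100,350). Next I lower 8 mm and push forward.

{"method": "play_rows", "body": {
  "hand": [1,1,1,1,1],
  "delta_pos": [
    [0,0,0.008],
    [0.005,0,0],
    [0.005,0,0],
    [0.005,0,0],
    [0.004,0,0]
  ],
  "turn": [0,0,0,0,0]
}}

```text
t: 4.62
ee_pos: [0.4805, -0.083, 0.0061]
ee_rot: [0.998, 0.06, -0.001, -0.0]
ft_force: [0.4, 0.4, -0.4]
grip_width: 0.0857
finger_force: 0.0
```

{"method": "play_rows", "body": {
  "hand": [1,1,1,1,1],
  "delta_pos": [
    [0.003,0,0],
    [0.003,0,0],
    [0.003,0,0],
    [0.003,0,0],
    [0.003,0,0]
  ],
  "turn": [0,0,0,0,0]
}}

```text
t: 5.25
ee_pos: [0.4946, -0.0813, 0.0057]
ee_rot: [0.998, 0.06, -0.002, -0.0]
ft_force: [-1.2, 0.2, -0.9]
grip_width: 0.0853
finger_force: 1.0
```

```bash
python3 -c "
from h import *
st()"
```

```text
t 5.25 fix xy -0.08 0.0198 z 0.0057 toolx yaw-.121: -0.0002 F fix -1.2 0.3 -0.9
```

{"method": "play_rows", "body": {
  "hand": [1,1,1,1,1],
  "delta_pos": [
    [0.002,0,0],
    [0.002,0,0],
    [0.002,0,0],
    [0.002,0,0],
    [0.001,0,0]
  ],
  "turn": [0,0,0,0,0]
}}

```text
t: 5.88
ee_pos: [0.5038, -0.0802, 0.0059]
ee_rot: [0.998, 0.06, -0.001, -0.0]
ft_force: [-1.8, -0.3, -1.4]
grip_width: 0.0857
finger_force: 1.0
```

```bash
python3 -c "
from h import *
st();save('top','t2.png',(260,150,390,250),6)"
```

```text
t 5.875 fix xy -0.0707 0.0198 z 0.0059 toolx yaw-.121: -0.0002 F fix -1.8 -0.0 -1.4
```

View pics/t2.png

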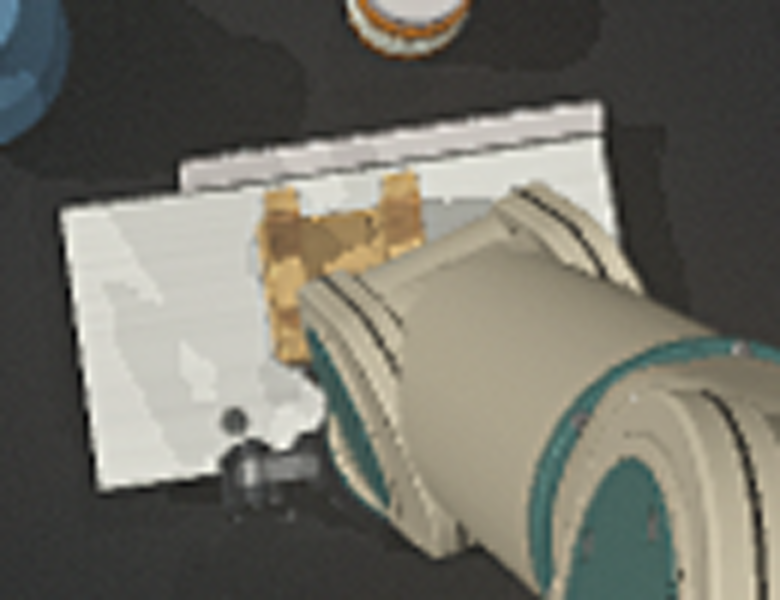

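The plate's far edge, from (62,210) to (605,138), is now almost parallel to the fence edge and touching it. I press on gently until the force rises.

{"method": "play_rows", "body": {
  "hand": [1,1,1,1,1],
  "delta_pos": [
    [0.001,0,0],
    [0.001,0,0],
    [0.001,0,0],
    [0.001,0,0],
    [0,0,0]
  ],
  "turn": [0,0,0,0,0]
}}

```text
t: 6.55
ee_pos: [0.505, -0.0802, 0.0056]
ee_rot: [0.998, 0.06, -0.004, 0.0]
ft_force: [-6.5, -1.2, 1.6]
grip_width: 0.0852
finger_force: 3.5
```

```bash
python3 -c "
from h import *
st()"
```

```text
t 6.55 fix xy -0.0696 0.0196 z 0.0056 toolx yaw-.121: -0.0002 F fix -6.6 -0.4 1.6
```

{"method": "play_rows", "body": {
  "hand": [1,1,0.3,0,0],
  "delta_pos": [
    [-0.04,0,0],
    [0,0,-0.055],
    [0,-0.05,-0.03],
    [0,-0.06,0],
    [0.02,-0.05,0]
  ],
  "turn": [0,0,0,0,0]
}}

```text
t: 7.18
ee_pos: [0.4697, 0.0789, 0.0923]
ee_rot: [0.998, 0.06, 0.0, -0.001]
ft_force: [0.6, -0.1, 0.2]
grip_width: 0.0319
finger_force: 0.0
```

{"method": "play_rows", "body": {
  "hand": [0,0,0,0,0],
  "delta_pos": [
    [0.045,0,0],
    [0.045,0,0],
    [0,0,0.03],
    [0,0,0.03],
    [0,0,0]
  ],
  "turn": [0,0,0,0,0]
}}

```text
t: 7.8
ee_pos: [0.5576, 0.0878, 0.0295]
ee_rot: [0.998, 0.061, -0.002, -0.0]
ft_force: [-0.6, 0.3, 0.6]
grip_width: 0.0001
finger_force: 0.0
```

```bash
python3 -c "
from h import *
st()
save('scene','s2.png',(150,130,330,280),4)"
```

```text
t 7.8 fix xy 0.003 0.1801 z 0.0295 toolx yaw-.121: 0.0003 F fix -0.6 0.4 0.6
```

View pics/s2.png

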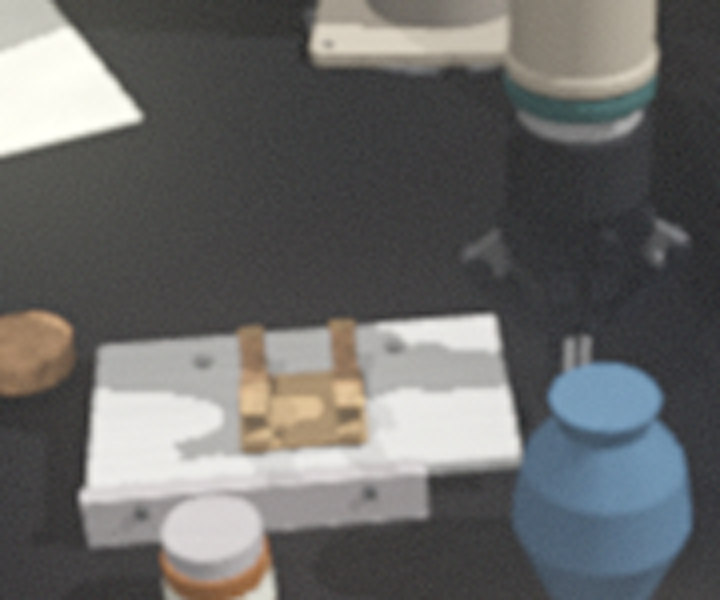

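The plate lies against the fence. The shut fingers at (577,350) are off its left end at (505,400), in front of the vase. Next I lower and push right.

{"method": "play_rows", "body": {
  "hand": [0,0,0,0,0],
  "delta_pos": [
    [-0.004,0,0.014],
    [0,0.008,0],
    [0,0.006,0],
    [0,0.004,0],
    [0,0.003,0]
  ],
  "turn": [0,0,0,0,0]
}}

```text
t: 8.48
ee_pos: [0.5568, 0.0657, 0.017]
ee_rot: [0.998, 0.06, -0.001, -0.0]
ft_force: [0.9, 0.6, -0.0]
grip_width: -0.0002
finger_force: 0.0
```

{"method": "play_rows", "body": {
  "hand": [0,0,0,0,0],
  "delta_pos": [
    [0,0.003,0],
    [0,0.003,0],
    [0,0.003,0],
    [0,0.003,0],
    [0,0.003,0]
  ],
  "turn": [0,0,0,0,0]
}}

```text
t: 9.1
ee_pos: [0.5582, 0.0517, 0.0168]
ee_rot: [0.998, 0.061, -0.001, -0.001]
ft_force: [-1.4, 4.2, 2.3]
grip_width: -0.0003
finger_force: 2.5
```

```bash
python3 -c "
from h import *
st()
im=get_image('top')[150:250,260:390,::-1]
cv2.imwrite('pics/t3.png',cv2.resize(im,None,fx=6,fy=6,interpolation=cv2.INTER_CUBIC))"
```

```text
t 9.1 fix xy -0.0008 0.1442 z 0.0168 toolx yaw-.121: 0.0003 F fix -0.9 4.3 2.3
```

View pics/t3.png

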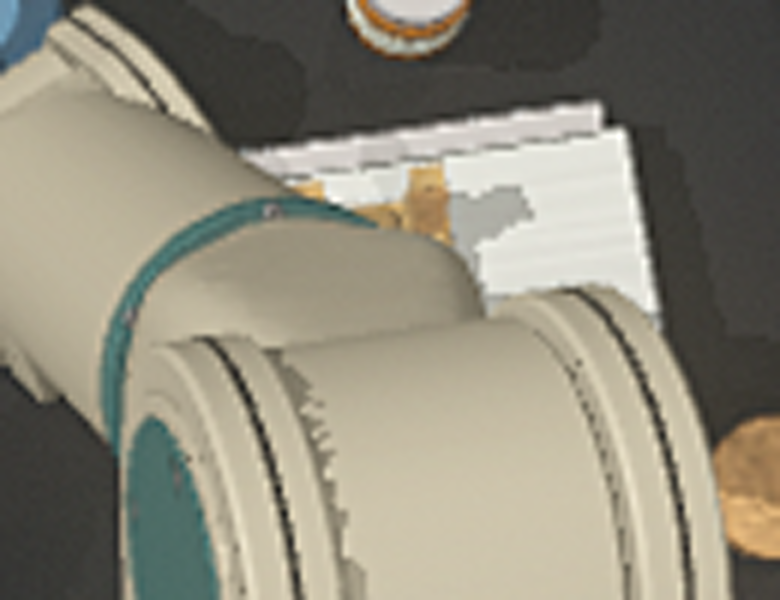

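The plate's right end moved from (605,138) to (627,128), about 9 mm, still along the fence. About 17 mm remains.

{"method": "play_rows", "body": {
  "hand": [0,0,0,0,0],
  "delta_pos": [
    [0,0.003,0],
    [0,0.003,0],
    [0,0.003,0],
    [0,0.002,0],
    [0,0.001,0]
  ],
  "turn": [0,0,0,0,0]
}}

```text
t: 9.78
ee_pos: [0.5597, 0.0381, 0.0166]
ee_rot: [0.998, 0.06, -0.002, 0.001]
ft_force: [-0.2, 0.2, 0.5]
grip_width: 0.0003
finger_force: 0.4
```

{"method": "play_rows", "body": {
  "hand": [0,0,0,0,0],
  "delta_pos": [
    [0,0.001,0],
    [0,0.001,0],
    [0,0.001,0],
    [0,0.001,0],
    [0,0,0]
  ],
  "turn": [0,0,0,0,0]
}}

```text
t: 10.4
ee_pos: [0.5603, 0.0351, 0.0167]
ee_rot: [0.998, 0.06, -0.001, -0.0]
ft_force: [-0.6, 2.5, -1.4]
grip_width: 0.0002
finger_force: 0.9
```

```bash
python3 -c "
from h import *
st()"
```

```text
t 10.4 fix xy -0.0008 0.1275 z 0.0167 toolx yaw-.121: -0.0004 F fix -0.3 2.6 -1.4
```

{"method": "play_rows", "body": {
  "hand": [0,0,0,0,0],
  "delta_pos": [
    [0,0.001,0],
    [0,0.001,0],
    [0,0.001,0],
    [0,0,0],
    [0,0,0]
  ],
  "turn": [0,0,0,0,0]
}}

```text
t: 11.02
ee_pos: [0.5607, 0.0333, 0.0168]
ee_rot: [0.998, 0.061, -0.001, -0.001]
ft_force: [-0.2, 5.2, -0.3]
grip_width: 0.0005
finger_force: 2.2
```

```bash
python3 -c "
from h import *
st()
save('scene','s3.png',(150,170,330,290),4)"
```

```text
t 11.025 fix xy -0.0006 0.1256 z 0.0168 toolx yaw-.121: 0.0004 F fix 0.5 5.2 -0.3
```

View pics/s3.png

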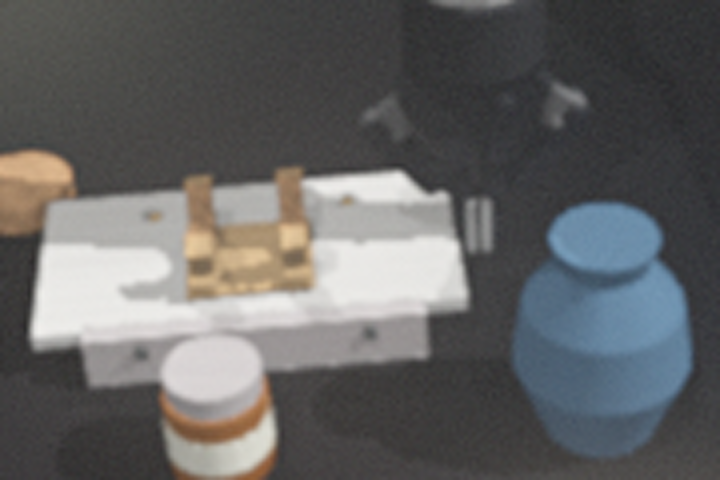

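Both holes at (152,215) and (345,200) now show the brass pin tips, and the force has risen, so the pins are stopping the plate. I back off and check.

{"method": "play_rows", "body": {
  "hand": [0,0,0,0,0],
  "delta_pos": [
    [0,-0.03,0],
    [0,-0.02,-0.04],
    [0,0,-0.06],
    [-0.02,0,-0.06],
    [-0.06,0,0]
  ],
  "turn": [0,0,0,0,0]
}}

```text
t: 11.7
ee_pos: [0.481, 0.0723, 0.1805]
ee_rot: [0.998, 0.059, 0.005, -0.0]
ft_force: [-0.2, 0.1, -0.6]
grip_width: -0.0001
finger_force: 0.0
```

{"method": "play_rows", "body": {
  "hand": [0,0,0,0,0],
  "delta_pos": [
    [0,-0.06,0],
    [0,-0.06,0],
    [0,-0.06,0],
    [0,-0.06,0],
    [0,0,0]
  ],
  "turn": [0,0,0,0,0]
}}

```text
t: 12.32
ee_pos: [0.4458, 0.3158, 0.177]
ee_rot: [0.998, 0.064, -0.001, -0.002]
ft_force: [-0.4, 0.4, -0.9]
grip_width: -0.0003
finger_force: 0.0
```

```bash
python3 -c "
from h import *
st()
a=get_image('top')[150:250,260:390,::-1]; b=get_image('scene')[195:275,155:285,::-1]
im=np.vstack([cv2.resize(a,None,fx=4.5,fy=4.5,interpolation=2)[:330],cv2.resize(b[:,:],None,fx=4.5,fy=4.5,interpolation=2)[:270]])
im=cv2.resize(im,None,fx=.99,fy=.99)
cv2.imwrite('pics/f.png',im)
# predicted plate-top corners, seated vs. unseated tilt
for n in('top','scene'):
  for z in(.028,.035):
    C=[np.r_[O+x*X+y*Y,z] for x,y in((.061,.115),(.061,-.115),(-.059,-.115),(-.059,.115))]
    print(n,z,proj(n,C).round(1).tolist())
  m=outline_of('plate',n)[0]['pixels'];ys,xs=np.nonzero(m);print(cv2.boxPoints(cv2.minAreaRect(np.c_[xs,ys].astype(np.float32))).round(1).tolist())
  for q in('hole_left','hole_right','plate'):
    d=spot_point(q,n); print(q,[(round(e['score'],2),np.round(e['at'],1).tolist(),[round(float((ray(n,e['at'],.02)[:2]-O)@v),4) for v in(X,Y)]) for e in d[:2]])
"
```

```text
t 12.325 fix xy -0.0806 0.4199 z 0.177 toolx yaw-.121: 0.007 F fix -0.3 0.5 -0.9
top 0.028 [[280.3, 183.3], [369.8, 170.9], [377.5, 217.2], [286.9, 229.7]]
top 0.035 [[280.3, 182.7], [370.2, 170.3], [378.0, 216.8], [286.9, 229.4]]
[[280.8999938964844, 183.60000610351562], [371.3999938964844, 169.8000030517578], [378.5, 216.60000610351562], [288.0, 230.39999389648438]]
hole_left [(0.77, [312.6, 219.5], [-0.0413, 0.0467])]
hole_right [(0.58, [354.9, 212.9], [-0.0395, -0.0617])]
plate [(0.61, [330.1, 199.5], [0.0032, -0.0048])]
scene 0.028 [[267.5, 244.7], [158.9, 253.9], [163.7, 220.3], [262.0, 212.6]]
scene 0.035 [[267.5, 242.2], [158.3, 251.4], [163.2, 217.8], [261.9, 210.2]]
[[154.8000030517578, 217.6999969482422], [262.20001220703125, 208.3000030517578], [265.5, 246.39999389648438], [158.1999969482422, 255.8000030517578]]
hole_left [(0.56, [237.7, 222.1], [-0.0397, 0.0559])]
hole_right [(0.65, [191.6, 228.3], [-0.03, -0.0505])]
plate [(0.89, [212.2, 233.2], [-0.0054, -0.0036]), (0.65, [191.9, 228.4], [-0.0295, -0.0498])]
```

View pics/f.png

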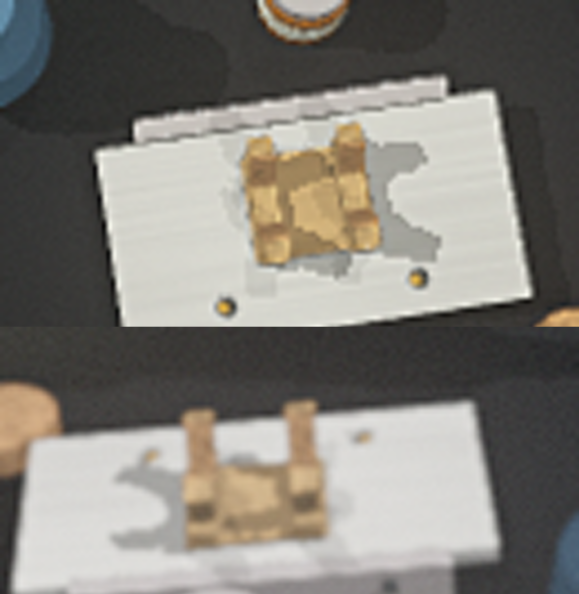

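The plate looks seated: both pins show inside the holes and the near corners fit the flat height. I'll check sub-pixel for residual tilt or shift.

```bash
cat > e.py <<'E'
from h import *
from scipy.ndimage import map_coordinates as mc
def run():
  for n in("top","scene"):
    g=np.mean([get_image(n).astype(float).mean(2) for _ in range(4)],0)
    W=lambda x,y,z:np.r_[O+x*X+y*Y,z]
    S={"plate left":((-.05,.115,.028),(.05,.115,.028),(0,.001,0)),"plate right":((-.05,-.115,.028),(.05,-.115,.028),(0,.001,0)),
       "near L":((-.06,.03,.028),(-.06,.11,.028),(.001,0,0)),"near R":((-.06,-.11,.028),(-.06,-.03,.028),(.001,0,0)),
       "fence L":((.063,.09,.032),(.071,.09,.032),(0,.001,0)),"fence R":((.063,-.09,.032),(.071,-.09,.032),(0,.001,0)),
       "fence far top":((.073,-.08,.032),(.073,.08,.032),(.001,0,0)),"fence near top":((.061,-.08,.032),(.061,.08,.032),(.001,0,0))}
    for k,(a,b,d) in S.items():
      a,b,d=map(np.array,(a,b,d)); s=np.linspace(-9,9,181); r=[]
      for f in np.linspace(0,1,25):
        p=proj(n,[W(*(a+f*(b-a)+q*d)) for q in s]); v=mc(g,[p[:,1],p[:,0]],order=1); v=cv2.GaussianBlur(v.reshape(1,-1),(0,0),6).ravel()
        r.append(s[np.abs(np.gradient(v)).argmax()])
      print(n,k,"offset mm",np.median(r).round(2),"spread",np.std(r).round(2))
run()
E
python3 e.py
```

```text
top plate left offset mm -2.0 spread 0.65
top plate right offset mm -3.0 spread 0.69
top near L offset mm 0.0 spread 0.68
top near R offset mm 1.9 spread 0.64
top fence L offset mm 0.5 spread 0.3
top fence R offset mm 0.8 spread 0.31
top fence far top offset mm 1.4 spread 0.58
top fence near top offset mm -1.3 spread 0.75
scene plate left offset mm -1.6 spread 0.57
scene plate right offset mm -4.8 spread 0.59
scene near L offset mm -4.3 spread 1.1
scene near R offset mm -1.5 spread 2.05
scene fence L offset mm -0.8 spread 0.77
scene fence R offset mm -1.7 spread 0.75
scene fence far top offset mm 1.1 spread 1.32
scene fence near top offset mm 0.4 spread 4.51
```

The images agree on a shift of 2–3 mm to the right and a slightly raised near edge, so the plate may be hanging on the pins' cones. I'll nudge it back left a little from its right end, between the plate and the jug.

{"method": "play_rows", "body": {
  "hand": [0,0,0,0,0],
  "delta_pos": [
    [0,0.056,0],
    [0,0.056,0],
    [0,0.056,0],
    [0,0.056,0],
    [0,0.056,0]
  ],
  "turn": [0,0,0,0,0]
}}

```text
t: 13.85
ee_pos: [0.4809, 0.031, 0.1765]
ee_rot: [0.998, 0.061, -0.001, -0.0]
ft_force: [1.0, -0.9, -0.2]
grip_width: -0.0001
finger_force: 0.0
```

{"method": "play_rows", "body": {
  "hand": [0,0,0,0,0],
  "delta_pos": [
    [0,0.056,0],
    [0,0.056,0],
    [0,0.056,0],
    [0,0.056,0],
    [0.04,0.056,0]
  ],
  "turn": [0,0,0,0,0]
}}

```text
t: 14.48
ee_pos: [0.5477, -0.239, 0.176]
ee_rot: [0.998, 0.059, -0.003, 0.0]
ft_force: [1.1, 0.9, 0.9]
grip_width: -0.0001
finger_force: 0.0
```

{"method": "play_rows", "body": {
  "hand": [0,0,0,0,0],
  "delta_pos": [
    [0.035,0,0],
    [0,0,0],
    [0,0,0],
    [0,0,0],
    [0,0,0]
  ],
  "turn": [0,0,0,0,0]
}}

```text
t: 15.1
ee_pos: [0.5839, -0.2317, 0.1761]
ee_rot: [0.998, 0.06, -0.002, 0.0]
ft_force: [-0.2, 0.2, -0.2]
grip_width: -0.0
finger_force: 0.0
```

```bash
python3 -c "
from h import *
st()
m=outline_of('jug','top')[0];print(m['score'],m['extent']);d=spot_point('jug','top')[0]['at'];p=ray('top',d,0)[:2]-O;print(p@X,p@Y)"
```

```text
t 15.1 fix xy -0.0094 -0.1403 z 0.1761 toolx yaw-.121: -0.0002 F fix -0.2 0.2 -0.2
0.89 [413.8, 150.9, 469.9, 197.6]
0.026234147501218552 -0.27829079784708877
```

{"method": "play_rows", "body": {
  "hand": [0,0,0,0,0],
  "delta_pos": [
    [0,0.004,0.03],
    [0,0,0.045],
    [0,0,0.045],
    [0,0,0.03],
    [0,0,0.01]
  ],
  "turn": [0,0,0,0,0]
}}

```text
t: 15.82
ee_pos: [0.5832, -0.2352, 0.0141]
ee_rot: [0.998, 0.06, -0.003, -0.001]
ft_force: [0.3, 0.8, 0.5]
grip_width: 0.0001
finger_force: 0.0
```

{"method": "play_rows", "body": {
  "hand": [0,0,0,0,0],
  "delta_pos": [
    [0,-0.003,0],
    [0,-0.003,0],
    [0,-0.003,0],
    [0,-0.002,0],
    [0,0,0]
  ],
  "turn": [0,0,0,0,0]
}}

```text
t: 16.45
ee_pos: [0.5835, -0.2244, 0.0163]
ee_rot: [0.998, 0.06, -0.001, -0.0]
ft_force: [-0.2, -0.4, 0.2]
grip_width: -0.0
finger_force: 0.0
```

```bash
python3 -c "
from h import *
st()"
```

```text
t 16.45 fix xy -0.0091 -0.133 z 0.0163 toolx yaw-.121: 0.0001 F fix -0.2 -0.3 0.2
```

{"method": "play_rows", "body": {
  "hand": [0,0,0,0,0],
  "delta_pos": [
    [0,-0.001,0],
    [0,-0.001,0],
    [0,-0.001,0],
    [0,0,0],
    [0,0,0]
  ],
  "turn": [0,0,0,0,0]
}}

```text
t: 17.08
ee_pos: [0.5829, -0.2224, 0.0159]
ee_rot: [0.998, 0.06, -0.001, 0.0]
ft_force: [1.7, -2.5, -0.2]
grip_width: 0.0001
finger_force: 1.5
```

```bash
python3 -c "
from h import *
st()"; python3 e.py | grep -v far
```

```text
t 17.075 fix xy -0.0094 -0.131 z 0.0159 toolx yaw-.121: -0.0007 F fix 1.4 -2.7 -0.2
top plate left offset mm -1.8 spread 0.64
top plate right offset mm -2.5 spread 3.99
top near L offset mm 0.0 spread 0.65
top near R offset mm 1.8 spread 0.66
top fence L offset mm 0.5 spread 0.29
top fence R offset mm 0.8 spread 0.32
top fence near top offset mm -1.3 spread 0.75
scene plate left offset mm -1.0 spread 0.51
scene plate right offset mm -4.0 spread 2.0
scene near L offset mm -4.2 spread 0.95
scene near R offset mm -2.3 spread 2.77
scene fence L offset mm 0.2 spread 0.72
scene fence R offset mm -1.6 spread 1.97
scene fence near top offset mm 0.4 spread 4.34
```

{"method": "play_rows", "body": {
  "hand": [0,0,0,0,0],
  "delta_pos": [
    [0,-0.0005,0],
    [0,-0.0005,0],
    [0,-0.0005,0],
    [0,-0.0005,0],
    [0,0,0]
  ],
  "turn": [0,0,0,0,0]
}}

```text
t: 18.1
ee_pos: [0.5827, -0.2195, 0.0159]
ee_rot: [0.998, 0.06, -0.001, -0.0]
ft_force: [-0.5, -3.0, 0.3]
grip_width: 0.0
finger_force: 1.3
```

```bash
python3 -c "
from h import *
st()"; python3 e.py | grep -v far
```

```text
t 18.1 fix xy -0.0093 -0.128 z 0.0159 toolx yaw-.121: -0.0001 F fix -0.8 -2.9 0.3
top plate left offset mm 1.2 spread 0.64
top plate right offset mm 0.2 spread 2.79
top near L offset mm 0.5 spread 0.6
top near R offset mm 2.0 spread 0.61
top fence L offset mm 0.5 spread 0.28
top fence R offset mm 0.8 spread 0.32
top fence near top offset mm -1.3 spread 0.78
scene plate left offset mm 1.5 spread 0.51
scene plate right offset mm -1.5 spread 2.11
scene near L offset mm -3.8 spread 1.03
scene near R offset mm -1.9 spread 3.15
scene fence L offset mm 0.3 spread 0.67
scene fence R offset mm -1.6 spread 1.57
scene fence near top offset mm 0.4 spread 4.29
```

```bash
python3 - <<'E'
from h import *
from scipy.ndimage import map_coordinates as mc
from scipy.optimize import brentq
def edge(g,off,s,x,y0,y1):
    r=[]
    for y in np.linspace(y0,y1,25):
        z=np.linspace(.015,.055,201); p=(proj("scene",[np.r_[O+x*X+y*Y,q] for q in z])-off+.5)*s-.5
        v=cv2.GaussianBlur(mc(g,[p[:,1],p[:,0]],order=1).reshape(1,-1),(0,0),8).ravel()
        r.append(z[np.abs(np.gradient(v)).argmax()])
    return np.round(np.median(r),4),np.std(r).round(4)
L=lambda f:cv2.imread("pics/"+f).astype(float).mean(2)
for nm,g,off,s,x,yc in[("s1 pre",L("s1.png"),(130,130),4,-.0776,.027),("s2 fence",L("s2.png"),(150,130),4,-.059,.026),("s3 holes",L("s3.png"),(150,170),4,-.059,-.002),("now",get_image("scene").astype(float).mean(2),(0,0),1,-.059,.0)]:
    print(nm,"z nearL",edge(g,np.array(off),s,x,yc+.06,yc+.105),"z nearR",edge(g,np.array(off),s,x,yc-.105,yc-.06))
E
```

```text
s1 pre z nearL (np.float64(0.0402), np.float64(0.0002)) z nearR (np.float64(0.0424), np.float64(0.0003))
s2 fence z nearL (np.float64(0.039), np.float64(0.0001)) z nearR (np.float64(0.0384), np.float64(0.0002))
s3 holes z nearL (np.float64(0.0316), np.float64(0.0056)) z nearR (np.float64(0.0298), np.float64(0.0004))
now z nearL (np.float64(0.0314), np.float64(0.0002)) z nearR (np.float64(0.0302), np.float64(0.0006))
```

The near edge dropped 7.9 mm against the 8.3 mm expected, with the same camera bias before and after. So the plate lies flat, and it's now centred on the pins. I retreat and do a last check.

{"method": "play_rows", "body": {
  "hand": [0,0,0,0,0],
  "delta_pos": [
    [0,0.008,0],
    [0,0.006,0],
    [0,0,-0.05],
    [0,0,-0.06],
    [0,0,-0.06]
  ],
  "turn": [0,0,0,0,0]
}}

```text
t: 19.18
ee_pos: [0.5847, -0.2335, 0.1875]
ee_rot: [0.998, 0.06, -0.002, -0.001]
ft_force: [1.1, -1.1, 0.2]
grip_width: 0.0
finger_force: 0.0
```

{"method": "play_rows", "body": {
  "hand": [0,0,0,0,0],
  "delta_pos": [
    [-0.06,0.03,0],
    [-0.05,0.04,0],
    [-0.02,0.05,0],
    [0,0,0],
    [0,0,0]
  ],
  "turn": [0,0,0,0,0]
}}

```text
t: 19.8
ee_pos: [0.4754, -0.3642, 0.1862]
ee_rot: [0.998, 0.06, -0.001, -0.001]
ft_force: [0.3, 0.5, 0.6]
grip_width: 0.0001
finger_force: 0.0
```

```bash
python3 e.py | grep -v far; python3 -c "
from h import *
st();save('scene','s9.png')"
```

```text
top plate left offset mm 1.1 spread 0.57
top plate right offset mm 0.1 spread 0.55
top near L offset mm 0.5 spread 0.59
top near R offset mm 2.0 spread 0.6
top fence L offset mm 0.5 spread 0.28
top fence R offset mm 0.8 spread 0.32
top fence near top offset mm -1.3 spread 0.96
scene plate left offset mm 1.4 spread 0.54
scene plate right offset mm -1.6 spread 0.51
scene near L offset mm -3.5 spread 1.01
scene near R offset mm -1.9 spread 1.72
scene fence L offset mm -0.2 spread 0.69
scene fence R offset mm -1.7 spread 0.91
scene fence near top offset mm 0.4 spread 4.3
t 20.2 fix xy -0.1331 -0.2586 z 0.1862 toolx yaw-.121: 0.001 F fix -0.4 -0.3 0.2
```

View pics/s9.png

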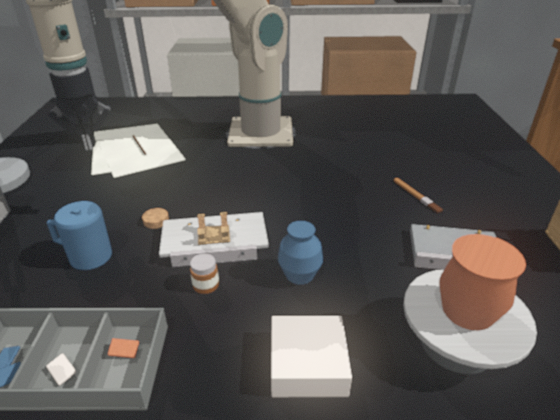

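The plate lies flat and centred on the fixture at (213,235). The jug (85,235), cork (155,217), jar (204,273) and vase (300,253) are unmoved, and the arm is clear.

```bash
python3 -c "
from workcell import *
print(sign_off())"
```

```text
the job is handed in; nothing more can be done
None
```

I pushed the plate along the fence until both holes dropped over the pins; by the camera measurements it lies flat and centred on the fixture, the things around it look unmoved, and I handed the job in with the arm clear at about 20 s.

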